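Set up a kiln shelf for a test firing

ROBOT

A 6-joint arm with a two-finger parallel gripper is mounted at the origin on the work surface. World frame = base frame: x ahead of the robot, y to its left, z up, the work surface at z = 0. Lengths are in m, angles in rad, forces in N, time in s.
With the tool pointing down it reaches from about 0.325 to 0.775 m from the base axis. Payload 5.5 kg.
Tool frame: the origin (TCP) lies at the centre of the arm's flange, where the gripper is bolted on; the fingertips stand 173 mm ahead of it and the grasp point (between the pads) lies 155 mm ahead of it; z points along the fingers, y is the line along which they close (so a half turn about z gives the same grasp; the last joint's range is limited). The gripper opens to 85 mm and grips with 20 to 120 N. Pads are 22 mm wide; open, the fingers measure 114 mm over their backs; the gripper's body (76 mm by 85 mm) begins 54 mm behind the grasp point. The pads swing forward as they close: fully open they stand 13 mm farther back than shut.
Start: joints at [-1.356, 0.091, 1.231, -0, 1.82, -0.057], TCP at [0.161, -0.578, 0.405] pointing down, gripper open.
Joint ranges: [-2.87, 2.87], [-0.86, 2.18], [0.17, 2.46], [-1.51, 4.65], [0.06, 2.69], [-2.65, 2.65]. Speed limits (rad/s): [2.57, 2.57, 3.01, 3.14, 3.14, 3.14].

INTERFACE

Orientations are given as a 3x3 rotation matrix whose columns are the frame's x, y, z axes.
In Python, from cell import move_to, move_l, move_j, grip, wait, ik, read_camera, Unreachable, sign_off, get_time, get_q, get_qd, get_joint_torque, get_tcp_pos, get_tcp_rot, get_wrist_force, get_wrist_torque, get_grip_width, get_gripper_force gives the robot as it stands. Calls block until the motion is done:
- move_to(position, orientation): joint-space move of the TCP to a pose.
- move_l(position, rotation=None, v=0.15): straight line of the TCP; rotation=None keeps the orientation; v is the mean speed in m/s.
- move_j(angles): joint-space move.
- grip(opening): opening from 0.0 (shut) to 1.0 (fully open); the grip force is fixed at half the most; returns when the fingers have stopped.
- wait(seconds).
- ik(position, orientation): joint angles nearest the present ones, or None.
- read_camera(name): name is "scene" or "side" or "wrist"; returns a dict with "frame" (400x640x3 uint8, blue, green, red), "range_z" (400x640 float32, m along the optical axis (not along the pixel's ray), 0 where there is no reading), "mtx" (3x3 intrinsics, pixels), "R" (3x3) and "t" (3): a world point X has camera coordinates R X + t. Camera axes: x right, y down, z forward; pixel columns grow to the right and rows downward; lengths in m; the calibration is good to about 2 mm. A picture is of the moment at which its call begins.
A pose or a line that the arm cannot do raises Unreachable and nothing moves.
- sign_off(): hands the job in; it is judged then, once.
Readings, each from a call of its own:
- get_time(): time.
- get_q(): joint angles.
- get_qd(): joint speeds.
- get_joint_torque(): joint torques, N m.
- get_tcp_pos(): TCP position.
- get_tcp_rot(): TCP orientation.
- get_wrist_force(): force on the tool from outside, world axes, zero at the start.
- get_wrist_torque(): the same for the moment, N m.
- get_grip_width(): opening from 0.0 (shut) to 1.0 (fully open).
- get_gripper_force(): force on a finger pad.
Only numpy, scipy, OpenCV 4.12 (cv2) and the standard library are available. Lean on these libraries where they do the work, as an engineer would, in place of code of your own. Each camera call takes 0.05 s, during which the arm holds its last target. There are 200 camera calls.

TASK

Set the kiln shelf for a test firing: stand every prop lying on it upright by tipping it up about one end, never lifting it clear of the shelf, and pull the bottom tile out of the front of the magazine and lay it flat, centred and lengthwise, on the grooved setter block, leaving the other tiles in the magazine. When all of that stands ready, start the controller by pressing its keys fully down one at a time: the large one, then the small one, then the middle-sized one. Leave the little bowl on the shelf where it is.

Things in the scene. Friction and masses are not known exactly. Their poses are not given: they have to be found in the camera images.
- shelf_top (a point): Kiln shelf: fixed grey refractory slab 460 (x) x 560 (y) x 12 mm thick lying on the table. The point is the centre of its upper face (z = 12 mm); z up.
- prop_a_center (a point): Kiln prop: plain off-white square refractory post 34 x 34 x 125 mm, about 240 g, both ends alike, lying on the kiln shelf at the start. Two or three of the three props are present (an absent one is given as None). The point is its centre; its x axis runs along its length.
- prop_a_end1 (a point): Centre of the end face of prop_a on its +x side, 62.5 mm from its centre.
- prop_a_end2 (a point): Centre of the end face of prop_a on its -x side, 62.5 mm from its centre.
- prop_b_center (a point): Another kiln prop, just like prop_a; the point is its centre, x along its length.
- prop_b_end1 (a point): Centre of the end face of prop_b on its +x side, 62.5 mm from its centre.
- prop_b_end2 (a point): Centre of the end face of prop_b on its -x side, 62.5 mm from its centre.
- prop_c_center (a point): Another kiln prop, just like prop_a; the point is its centre, x along its length.
- prop_c_end1 (a point): Centre of the end face of prop_c on its +x side, 62.5 mm from its centre.
- prop_c_end2 (a point): Centre of the end face of prop_c on its -x side, 62.5 mm from its centre.
- setter_top (a point): Setter: fixed off-white grooved refractory block on the kiln shelf, 70 mm long (its x) x 34 wide (its y) x 24 mm high, on which the tile is laid lengthwise so that it overhangs on all sides. The point is the centre of its upper face (36 mm above the table).
- magazine_floor (a point): Fixed open-topped plywood tile magazine, 108 (x) x 65 (y) x 76 mm high. Point: centre of its inner floor, 30 mm above the table. Its front faces its own -x (the robot): a metal gate there, 13 to 46 mm above the floor, lets only the lowest tile slide out, along -x. That tile stands out 31 mm beyond gate and base, nothing below it; it is clear after 60 mm of travel, then the stack drops by one.
- tile_1_center (a point): The bottom tile of the magazine: flat terracotta glaze test tile 90 (its x) x 50 (y) x 10 mm thick, about 100 g, standing out of the magazine's front. The point is its centre (35 mm above the table at the start); z is up, its -x end is the end that stands out.
- tile_2_center (a point): Second tile from the bottom of the magazine, same size; point at its centre.
- tile_3_center (a point): Third tile from the bottom; point at its centre.
- tile_4_center (a point): Top tile of the magazine; point at its centre.
- key_large_top (a point): The large round key (36 mm across), in the middle of the row of three grey keys 56 mm apart on top of the fixed grey kiln controller (a flat box 190 x 100 x 40 mm, beside the kiln shelf). The point is the centre of the key's top face; the keys are pressed straight down.
- key_large (a joint): Travel of the large key: 0 released, 0.006 m fully down (about 4 N); it springs back.
- key_small_top (a point): The small round key (16 mm across), at the end of the row towards the controller's +x of three grey keys 56 mm apart on top of the fixed grey kiln controller (a flat box 190 x 100 x 40 mm, beside the kiln shelf). The point is the centre of the key's top face; the keys are pressed straight down.
- key_small (a joint): Travel of the small key: 0 released, 0.006 m fully down (about 4 N); it springs back.
- key_mid_top (a point): The middle-sized round key (25 mm across), at the other end of the row of three grey keys 56 mm apart on top of the fixed grey kiln controller (a flat box 190 x 100 x 40 mm, beside the kiln shelf). The point is the centre of the key's top face; the keys are pressed straight down.
- key_mid (a joint): Travel of the middle-sized key: 0 released, 0.006 m fully down (about 4 N); it springs back.
- test_bowl_rim (a point): Bystander: small terracotta bowl, 80 mm across, 35 mm high, loose on the kiln shelf; centre of its mouth.
Not all that is in view belongs to the job. What is shaped like the part that bears prop_a_center but black or yellow is not meant.

How it is judged:
On the way, in this order (a step that is already met when the one before it is completed fails the run):
1. every prop present stands upright on the kiln shelf and the bottom tile lies on the setter (angle between the x axis of each of prop_a_center, prop_b_center, prop_c_center and the z axis of shelf_top, either way round below 0.1 rad and z of prop_a_center in the frame of shelf_top between 0.055 and 0.07 m and z of prop_b_center in the frame of shelf_top between 0.055 and 0.07 m and z of prop_c_center in the frame of shelf_top between 0.055 and 0.07 m and horizontal distance between tile_1_center and setter_top below 0.022 m and z of tile_1_center in the frame of setter_top between 0.002 and 0.009 m and angle between the x axis of tile_1_center and the x axis of setter_top, either way round below 0.26 rad and angle between the z axis of tile_1_center and the z axis of setter_top, either way round below 0.08 rad), for 0.3 s.
2. the large key is pressed down, the other two are up (value of joint key_large above 0.0042 m and value of joint each of key_small, key_mid below 0.002 m), for 0.05 s.
3. the small key is pressed down, the other two are up (value of joint key_small above 0.0042 m and value of joint each of key_large, key_mid below 0.002 m), for 0.05 s.
4. the middle-sized key is pressed down, the other two are up (value of joint key_mid above 0.0042 m and value of joint each of key_large, key_small below 0.002 m), for 0.05 s.
At the end, for the whole second after the job is handed in: Every prop present stands on end on the kiln shelf within 0.1 rad of upright; the bottom tile rests flat on the setter, its centre within 22 mm of the setter's and its length within 0.26 rad of the setter's; all keys are up again (all of step 1 and value of joint each of key_large, key_small, key_mid below 0.0015 m); the robot touches nothing.
It fails at once if a prop is lifted clear of the kiln shelf: both its ends more than 50 mm above it (z of each of prop_a_end1, prop_a_end2 in the frame of shelf_top above 0.05 m or z of each of prop_b_end1, prop_b_end2 in the frame of shelf_top above 0.05 m or z of each of prop_c_end1, prop_c_end2 in the frame of shelf_top above 0.05 m).
It fails at once if another tile is taken or dragged out of the magazine (moved more than 35 mm) (distance of any of tile_2_center, tile_3_center, tile_4_center from where it was at the start of the episode above 0.035 m).
It fails at once if two keys are pressed at once (value of joint each of key_large, key_small above 0.003 m or value of joint each of key_large, key_mid above 0.003 m or value of joint each of key_small, key_mid above 0.003 m).
It fails at once if the bowl is pushed away by more than 40 mm or knocked over (distance of test_bowl_rim from where it was at the start of the episode above 0.04 m or angle between test_bowl_rim's own z axis and vertical above 0.7 rad).
Of prop_a, prop_b, prop_c only 2 to 3 are there at a start; the rules pass over those that are not, and their reading is None.
At some moment in a run one of prop_a, prop_b, prop_c may be knocked a few centimetres aside while the robot is not near it.
Once in a run the grip may slacken for a moment while it holds something.
It also fails if it takes over 210 s, if anything falls off the work surface, if the arm or the gripper's body presses on something with over 40 N, if the wrist force passes 120 N, or if a joint passes its speed limit or range.

## Working session

There is one attempt and no reset: what is moved stays moved. The work goes in short steps, each a Python script; the robot and the scene stay as the last script left them, time stands still between calls to the robot, and variables do not carry over. Pictures are saved under pics/ and viewed, at most 14 in all, crops included, and the job is handed in when it is done.

```bash
mkdir -p pics; ls; cat > h.py <<'E'
import numpy as np, cv2
from cell import *
def cam(n, save=None):
    c=read_camera(n)
    if save: cv2.imwrite('pics/'+save,c['frame'])
    return c
def cloud(c):
    z=c['range_z'].astype(float); v,u=np.indices(z.shape); K=c['mtx']
    P=np.stack([(u-K[0,2])/K[0,0]*z,(v-K[1,2])/K[1,1]*z,z],-1)
    W=(P-c['t'])@c['R']; W[z==0]=np.nan
    return W
def ray(c,u,v,h):
    d=c['R'].T@np.linalg.inv(c['mtx'])@np.array([u,v,1.]); o=-c['R'].T@c['t']
    return o+d*(h-o[2])/d[2]
def proj(c,X):
    p=c['mtx']@(c['R']@np.array(X)+c['t']); return p[:2]/p[2]
def down(yaw):  # tool z down, tool y (closing line) at angle yaw in the world xy plane
    y=np.array([np.cos(yaw),np.sin(yaw),0]); z=np.array([0,0,-1.]); return np.stack([np.cross(y,z),y,z],1)
E
python3 - <<'E'
from h import *
for n in ('scene','side'):
    c=cam(n,n+'0.png'); print(n,-c['R'].T@c['t'], c['R'][2])
E
```

```text
pics
scene [ 1.0497135  -0.05905848  1.03516693] [-0.51733613 -0.01530949 -0.85564534]
side [0.28512988 0.70075909 1.0028188 ] [ 0.1361339  -0.64041503 -0.75586782]
```

View pics/scene0.png

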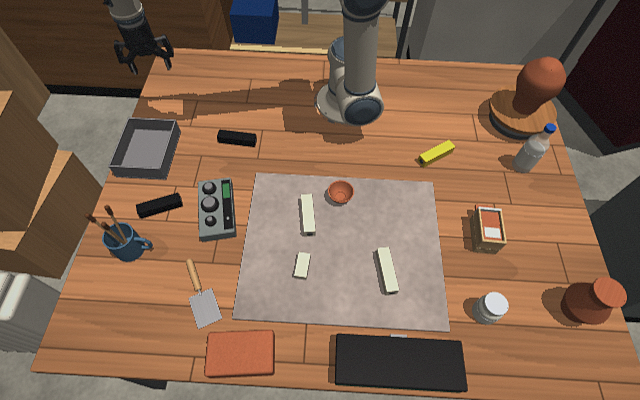

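View pics/side0.png

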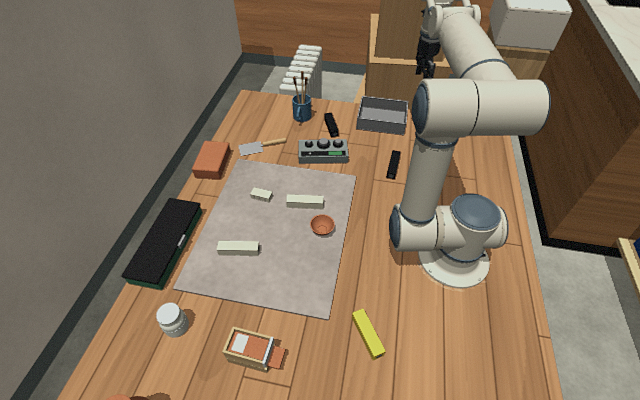

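The scene shows off-white props at (307,214) and (387,270), the shorter setter at (302,265), the bowl at (340,192), the magazine at (489,229) and the controller at (216,208). Prop lookalikes are the black bars at (237,138) and (160,205), the yellow bar at (437,152) and the setter itself. I choose the two long off-white bars, so only two props are present.

```bash
cat >> h.py <<'E'
def blobs(c, lo, hi, zr, roi=None, amin=60):
    """min-area rectangles (world xy) of top-face points in a height band; lo,hi HSV"""
    W=cloud(c); hsv=cv2.cvtColor(c['frame'],cv2.COLOR_BGR2HSV)
    m=(cv2.inRange(hsv,lo,hi)>0)&(W[...,2]>zr[0])&(W[...,2]<zr[1])
    if roi: m&=(W[...,0]>roi[0])&(W[...,0]<roi[1])&(W[...,1]>roi[2])&(W[...,1]<roi[3])
    n,l,s,_=cv2.connectedComponentsWithStats(m.astype(np.uint8))
    out=[]
    for i in range(1,n):
        if s[i,4]<amin: continue
        p=W[l==i]; r=cv2.minAreaRect((p[:,:2]*1000).astype(np.float32))
        box=cv2.boxPoints(r); e=[box[1]-box[0],box[2]-box[1]]; e=max(e,key=np.linalg.norm)
        yaw=np.arctan2(e[1],e[0]); yaw=(yaw+np.pi/2)%np.pi-np.pi/2
        out.append(dict(c=np.round(r[0],1),L=np.round(sorted(r[1]),1),yaw=round(float(yaw),3),z=round(float(np.median(p[:,2])),4),n=int(s[i,4]),px=np.round(np.argwhere(l==i).mean(0)[::-1])))
    return out
E
python3 - <<'E'
from h import *
for n in ('scene','side'):
    c=cam(n); print(n)
    print('white');[print(b) for b in blobs(c,(0,0,150),(179,70,255),(.03,.06),(.3,.8,-.35,.35))]
    print('terracotta');[print(b) for b in blobs(c,(0,110,60),(14,255,255),(.02,.12),(.25,.8,-.4,.5))]
    print('magbox');[print(b) for b in blobs(c,(0,0,0),(179,255,255),(.085,.13),(.25,.8,-.4,.5))]
    print('ctrl');[print(b) for b in blobs(c,(0,0,0),(179,255,255),(.03,.08),(.25,.7,-.45,-.22))]
    print('keys');[print(b) for b in blobs(c,(0,0,0),(179,255,255),(.044,.08),(.25,.7,-.45,-.22),15)]
    f=c['frame']
    if n=='scene': a=f[170:260,180:250];b=f[190:260,460:530]
    else: a=f[125:175,290:360]; b=f[315:375,215:295]
    g=[cv2.resize(x,(400,300)) for x in (a,b)]; cv2.imwrite(f'pics/crop_{n}.png',np.hstack(g))
E
python3 -c "
import cv2,numpy as np
cv2.imwrite('pics/crops.png',np.vstack([cv2.imread('pics/crop_scene.png'),cv2.imread('pics/crop_side.png')]))"
```

```text
scene
white
{'c': array([ 492.5, -102.5]), 'L': array([ 33.3, 125.8]), 'yaw': 0.143, 'z': 0.0445, 'n': 429, 'px': array([308., 213.])}
{'c': array([652. , 122.4]), 'L': array([ 33.9, 123.8]), 'yaw': 0.182, 'z': 0.0448, 'n': 537, 'px': array([388., 269.])}
{'c': array([ 650. , -107.4]), 'L': array([33.2, 67.9]), 'yaw': -0.101, 'z': 0.0345, 'n': 290, 'px': array([302., 264.])}
terracotta
{'c': array([417. ,  -9.3]), 'L': array([75.4, 77. ]), 'yaw': 0.057, 'z': 0.0337, 'n': 364, 'px': array([341., 190.])}
{'c': array([514.1, 410.8]), 'L': array([55.5, 94.2]), 'yaw': -0.06, 'z': 0.0692, 'n': 343, 'px': array([491., 222.])}
magbox
ctrl
{'c': array([ 485.5, -374.4]), 'L': array([100.4, 192.2]), 'yaw': 0.233, 'z': 0.0393, 'n': 1956, 'px': array([215., 208.])}
keys
{'c': array([ 432.2, -400. ]), 'L': array([39.6, 40.5]), 'yaw': -0.649, 'z': 0.0519, 'n': 139, 'px': array([209., 188.])}
{'c': array([ 487.6, -387.7]), 'L': array([48.8, 50. ]), 'yaw': -1.426, 'z': 0.0545, 'n': 230, 'px': array([209., 204.])}
{'c': array([ 540.9, -375.6]), 'L': array([29.2, 30.5]), 'yaw': -0.817, 'z': 0.0509, 'n'
[... 697 characters left out ...]
y([32.7, 50.1]), 'yaw': 1.527, 'z': 0.0396, 'n': 286, 'px': array([276., 357.])}
magbox
{'c': array([739.5, 379.8]), 'L': array([52.7, 54.5]), 'yaw': 0.964, 'z': 0.086, 'n': 183, 'px': array([168., 313.])}
ctrl
{'c': array([ 481.5, -374.5]), 'L': array([106.4, 187. ]), 'yaw': 0.247, 'z': 0.0407, 'n': 929, 'px': array([323., 148.])}
keys
{'c': array([ 482.3, -383.1]), 'L': array([50.1, 53. ]), 'yaw': 0.282, 'z': 0.0545, 'n': 114, 'px': array([323., 143.])}
{'c': array([ 428.1, -398.8]), 'L': array([35.8, 38.9]), 'yaw': 0.165, 'z': 0.0523, 'n': 79, 'px': array([338., 143.])}
{'c': array([ 538.6, -373.4]), 'L': array([27.1, 27.5]), 'yaw': -1.348, 'z': 0.0522, 'n': 47, 'px': array([309., 143.])}
```

View pics/crops.png

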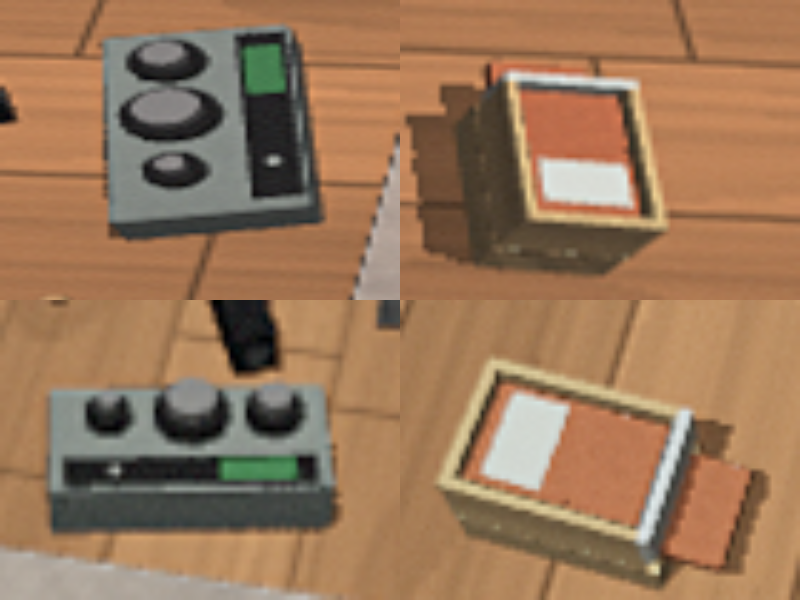

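The crops show the protruding tile's end at the right of the magazine (side view) and keys sized large in the middle, mid nearest the robot and small at the far end. Next I check which tipping arcs the arm can reach.

```bash
cat >> h.py <<'E'
SH=.012
def tilted(yaw, t, flip):
    """tool pointing down, tilted by t (rad) so that its z leans to +heading yaw; closes across the heading"""
    h=np.array([np.cos(yaw),np.sin(yaw),0]); y=np.array([-np.sin(yaw),np.cos(yaw),0])*(-1 if flip else 1)
    z=np.cos(t)*np.array([0,0,-1.])+np.sin(t)*h
    return np.stack([np.cross(y,z),y,z],1)
def arc(center, yaw, t0, flip, s=.098, h=.027, a=np.linspace(0,np.pi/2,10), extra=.001):
    """prop along heading yaw lying at centre; pivot at its -yaw end. returns TCP poses during tipping"""
    hd=np.array([np.cos(yaw),np.sin(yaw),0]); up=np.array([0,0,1.])
    piv=np.array([center[0],center[1],SH])-.0625*hd
    out=[]
    for al in a:
        g=piv+hd*(s*np.cos(al)-h*np.sin(al))+up*(s*np.sin(al)+h*np.cos(al)+(extra if al>0 else 0))
        R=tilted(yaw,t0+al,flip); out.append((g-.155*R[:,2],R))
    return out
E
python3 - <<'E'
from h import *
print(get_grip_width(),get_time())
P={'p1':((.4925,-.1034),.144),'p2':((.6515,.1228),.19)}
for k,(c,y) in P.items():
  for end in (0,np.pi):
    for td in (-70,-60,-50,-40,-30,-20,-10,0):
      for f in (0,1):
        A=arc(c,y+end,np.radians(td),f)
        q=[ik(p,R) for p,R in A]
        ok=[x is not None for x in q]
        if all(ok):
            q=np.array(q); print(k,'pivot far' if end else 'pivot near',td,f,'maxjump',np.abs(np.diff(q,axis=0)).max().round(2),'j6',q[:,5].round(1)[[0,-1]],'j5',q[:,4].round(2)[[0,-1]])
        elif sum(ok)>7: print(k,bool(end),td,f,''.join('01'[o] for o in ok))
E
```

```text
1.0031858111519847 0.2
p1 pivot near -70 0 maxjump 0.21 j6 [-2.  -2.2] j5 [2.51 1.43]
p1 pivot near -70 1 maxjump 0.21 j6 [1.1 0.9] j5 [2.51 1.43]
p1 False -60 0 1111111110
p1 False -60 1 1111111110
p1 False -50 0 1111111110
p1 False -50 1 1111111110
p1 False -40 0 1111111100
p1 False -40 1 1111111100
p1 True -60 0 0011111111
p1 True -60 1 0011111111
p1 True -50 0 0111111111
p1 True -50 1 0111111111
p1 pivot far -40 0 maxjump 0.2 j6 [0.6 1.2] j5 [1.03 2.41]
p1 pivot far -40 1 maxjump 0.2 j6 [-2.5 -2. ] j5 [1.03 2.41]
p1 pivot far -30 0 maxjump 0.2 j6 [0.8 1.1] j5 [1.1  2.56]
p1 pivot far -30 1 maxjump 0.2 j6 [-2.3 -2. ] j5 [1.1  2.56]
p1 True -20 0 1111111110
p1 True -20 1 1111111110
p1 True -10 0 1111111110
p1 True -10 1 1111111110
p1 True 0 0 1111111100
p1 True 0 1 1111111100
p2 False -60 0 0011111111
p2 False -60 1 0011111111
p2 False -50 0 0111111111
p2 False -50 1 0111111111
p2 pivot near -40 0 maxjump 0.31 j6 [-1.6 -1.8] j5 [2.39 0.64]
p2 pivot near -40 1 maxjump 0.31 j6 [1.5 1.4] j5 [2.39 0.64]
p2 pivot near -30 0 maxjump 0.24 j6 [-1.6 -1.9] j5 [2.15 0.43]
p2 pivot near -30 1 maxjump 0.24 j6 [1.5 1.3] j5 [2.15 0.43]
p2 False -20 0 1111111110
p2 False -20 1 1111111110
p2 False -10 0 1111111100
p2 False -10 1 1111111100
p2 False 0 0 1111111100
p2 False 0 1 1111111100
p2 pivot far -70 0 maxjump 2.1 j6 [-1.1  1.5] j5 [0.2  2.14]
p2 pivot far -70 1 maxjump 4.18 j6 [ 2.1 -1.6] j5 [0.2  2.14]
p2 True -60 0 1111111110
p2 True -60 1 1111111110
p2 True -50 0 1111111110
p2 True -50 1 1111111110
p2 True -40 0 1111111100
p2 True -40 1 1111111100
```

```bash
cat >> h.py <<'E'
def tip(center,yaw,t0,flip,open_=.62,h=.024,s=.098,end=np.pi/2):
    A=arc(center,yaw,t0,flip,s=s,h=h,a=np.linspace(0,end,10))
    p,R=A[0]; pre=p-.09*R[:,2]
    grip(open_); move_to(pre,R); move_l(p,v=.12)
    grip(0.0); w=get_grip_width(); f=get_gripper_force(); print('grip',w,f)
    for i,(p,R) in enumerate(A[1:]): move_l(p,R,v=.08)
    print('up: w',get_grip_width(),'F',get_wrist_force().round(1),'t',get_time())
def letgo(open_=.62,back=.1):
    grip(open_); R=get_tcp_rot(); move_l(get_tcp_pos()-back*R[:,2],v=.15)
E
python3 - <<'E'
from h import *
b=[x for x in blobs(cam('side'),(0,0,150),(179,70,255),(.03,.06),(.3,.8,-.35,.35)) if x['L'][1]>110]
print([(x['c'],x['yaw']) for x in b])
tip((.4925,-.1034),.144+np.pi,np.radians(-36),0)
cam('scene','p1.png'); cam('side','p1s.png')
E
python3 -c "
import cv2,numpy as np
a=cv2.imread('pics/p1.png')[130:330,200:480];b=cv2.imread('pics/p1s.png')[100:300,200:480]
cv2.imwrite('pics/p1c.png',cv2.resize(np.vstack([a,b]),(420,600)))"
```

```text
[(array([ 492.4, -102.2]), 0.11), (array([651.6, 121.9]), 0.191)]Traceback (most recent call last):
  File "<stdin>", line 4, in <module>
  File "h.py", line 51, in tip
    grip(open_); move_to(pre,R); move_l(p,v=.12)
                 ~~~~~~~^^^^^^^
cell.Unreachable: the arm cannot take that pose within its joint ranges
[ WARN:0@0.018] global loadsave.cpp:275 findDecoder imread_('pics/p1.png'): can't open/read file: check file path/integrity
Traceback (most recent call last):
TypeError: 'NoneType' object is not subscriptable
```

```bash
sed -i 's/pre=p-.09\*R\[:,2\]/pre=p+np.array([0,0,.07])/' h.py
python3 - <<'E'
from h import *
for td in (-40,-36,-32,-28):
    A=arc((.4925,-.1034),.144+np.pi,np.radians(td),0,h=.024)
    print(td,[ik(p+np.array([0,0,z]),R) is not None for p,R in (A[0],A[-1]) for z in (.05,.07,.1)], ik(A[-1][0]-.1*A[-1][1][:,2],A[-1][1]) is not None, all(ik(*a) is not None for a in A))
for td in (-40,-35,-30):
    A=arc((.6515,.1225),.19,np.radians(td),1,h=.024)
    print(td,[ik(p+np.array([0,0,z]),R) is not None for p,R in (A[0],A[-1]) for z in (.05,.07,.1)], ik(A[-1][0]-.1*A[-1][1][:,2],A[-1][1]) is not None, all(ik(*a) is not None for a in A))
E
```

```text
-40 [True, True, True, True, True, True] False True
-36 [True, True, True, True, True, True] False True
-32 [True, True, True, True, True, True] False True
-28 [True, True, True, True, True, False] False True
-40 [True, True, False, True, True, True] False True
-35 [True, True, True, True, True, True] False True
-30 [True, True, True, True, True, True] False True
```

```bash
sed -i '/^def letgo/,$d' h.py; cat >> h.py <<'E'
def letgo(open_=.62,up=.07):
    grip(open_); move_l(get_tcp_pos()+np.array([0,0,up]),v=.15)
E
cat > view2.py <<'E'
import sys
from h import *
n=sys.argv[1]
a=cam('scene')['frame'][130:330,200:480];b=cam('side')['frame'][100:300,200:480]
cv2.imwrite(f'pics/{n}.png',cv2.resize(np.vstack([a,b]),(420,600)))
E
python3 - <<'E'
from h import *
tip((.4925,-.1030),.135+np.pi,np.radians(-36),0)
E
python3 view2.py p1c
```

```text
grip 0.3881211688368207 60.72784066200256
up: w 0.3850781764545332 F [-1.3  0.3 -0. ] t 10.075
```

View pics/p1c.png

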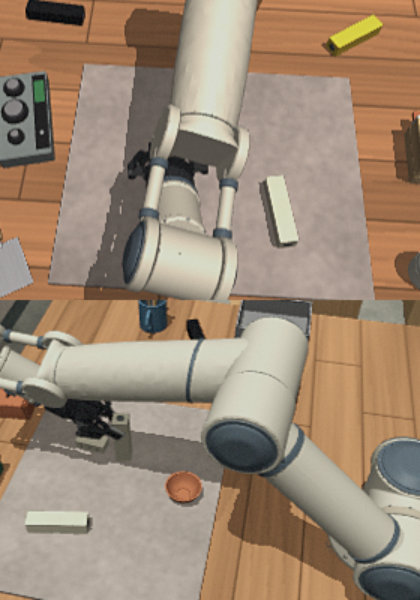

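The side view shows the prop upright in the fingers (crop pixel 118,440) with the bowl untouched. Releasing, then prop 2.

```bash
python3 - <<'E'
from h import *
letgo(up=.095)
move_to((.5,.1,.38),tilted(.19,0,1)); 
b=blobs(cam('side'),(0,0,150),(179,70,255),(.03,.16),(.3,.8,-.35,.35)); [print(x) for x in b]
x=[x for x in b if x['L'][1]>110 and x['z']<.06]; x=x[0]
print(get_time())
tip(x['c']/1000,x['yaw'],np.radians(-33),1)
E
python3 view2.py p2c
```

```text
{'c': array([ 649.6, -106.7]), 'L': array([37.3, 68.5]), 'yaw': -0.113, 'z': 0.0355, 'n': 146, 'px': array([261., 193.])}
{'c': array([651.3, 122.5]), 'L': array([ 36.2, 123.1]), 'yaw': 0.202, 'z': 0.0457, 'n': 373, 'px': array([238., 245.])}
12.425
grip 0.38742661387919486 61.06741189956665
up: w 0.3852556487237674 F [-0.  -0.  -0.8] t 20.925
```

View pics/p2c.png

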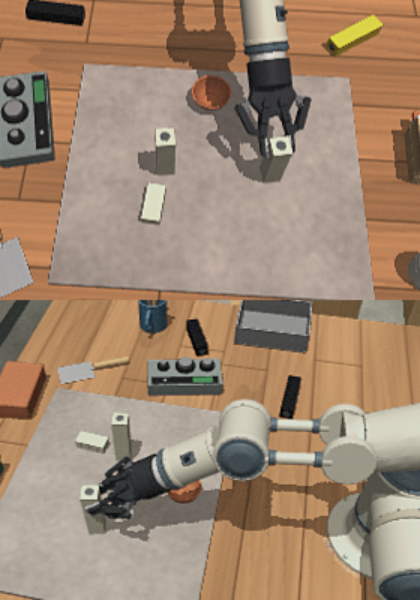

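Prop 1 stands at crop (165,150) and prop 2 is upright in the grip at (278,158). I release it, move over the tile and measure it from close by.

```bash
python3 - <<'E'
from h import *
letgo(up=.095)
R=down(-.05+np.pi/2)
q1,q2=[ik((.448,.413,.38),down(a)) for a in (-.05+np.pi/2,-.05-np.pi/2)]; print(q1,q2)
move_to((.40,.30,.38),R if q1 is not None and abs(q1[5])<2 else down(-.05-np.pi/2)); move_to((.44,.413,.36),get_tcp_rot())
c=cam('wrist','w_tile.png')
print('tile');[print(b) for b in blobs(c,(0,110,60),(14,255,255),(.02,.06),(.25,.8,.3,.5))]
print('stack');[print(b) for b in blobs(c,(0,110,60),(14,255,255),(.06,.12),(.25,.8,.3,.5))]
print('any');[print(b) for b in blobs(c,(0,0,0),(179,255,255),(.02,.12),(.25,.8,.3,.5))]
print(get_time(),get_q().round(2))
E
```

```text
[ 6.88941381e-01  1.12628440e-01  1.25133298e+00 -4.44089210e-16
  1.77763123e+00 -8.31854946e-01] [ 6.88941381e-01  1.12628440e-01  1.25133298e+00 -4.44089210e-16
  1.77763123e+00  2.30973771e+00]
tile
{'c': array([448.6, 416.1]), 'L': array([34.2, 59.9]), 'yaw': 1.475, 'z': 0.0406, 'n': 1488, 'px': array([318., 200.])}
{'c': array([522.7, 382.2]), 'L': array([ 0.8, 83.7]), 'yaw': -0.047, 'z': 0.0506, 'n': 91, 'px': array([292., 270.])}
{'c': array([525. , 437.1]), 'L': array([ 1.3, 84. ]), 'yaw': -0.066, 'z': 0.0501, 'n': 84, 'px': array([342., 270.])}
stack
{'c': array([519.7, 410.1]), 'L': array([53.5, 93.1]), 'yaw': -0.054, 'z': 0.0706, 'n': 2772, 'px': array([317., 266.])}
any
{'c': array([501.7, 410.8]), 'L': array([ 65.1, 139.7]), 'yaw': -0.053, 'z': 0.0706, 'n': 8530, 'px': array([317., 256.])}
24.7083 [ 0.7   0.1   1.3  -0.    1.74 -0.82]
```

View pics/w_tile.png

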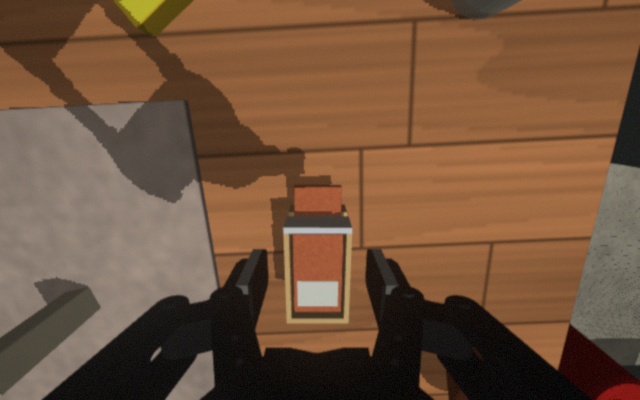

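The wrist view shows the tile tongue at (318,200), directly in front of the gate at (318,230), with free space on both sides for the fingers. I pull in two stages so the tile ends up gripped near its centre.

```bash
python3 - <<'E'
from h import *
d=np.array([np.cos(-.053),np.sin(-.053),0]); R=down(-.053+np.pi/2)
end=np.array([.5017,.4108,0])-.0698*d
g=end+.015*d; Z=np.array([0,0,.187])
grip(1.0); move_to(g+[0,0,.26],R); move_l(g+Z,v=.1)
print('F',get_wrist_force().round(1)); grip(0); print('w',get_grip_width(),get_gripper_force())
move_l(g+Z-.023*d,v=.05); print('pull',get_wrist_force().round(1))
grip(.8); g2=g-.023*d+.022*d; move_l(g2+Z,v=.05); grip(0); print('w',get_grip_width(),get_wrist_force().round(1))
move_l(g2+Z-.055*d,v=.06); print('w',get_grip_width(),get_wrist_force().round(1))
cam('side','t1.png'); c=cam('scene')
print(get_time())
E
python3 -c "
import cv2
a=cv2.imread('pics/t1.png')[280:400,180:340];cv2.imwrite('pics/t1c.png',cv2.resize(a,(480,360)))"
```

```text
F [-0.2  0.2  0.3]
w 0.5693942314778929 62.20999002456665
pull [ 1.8 -0.1  4.6]
w 0.5707810826130533 [-0.6  0.   1.4]
w 0.5744616638435853 [ 1.1 -0.8 -1.7]
29.9167
```

View pics/t1c.png

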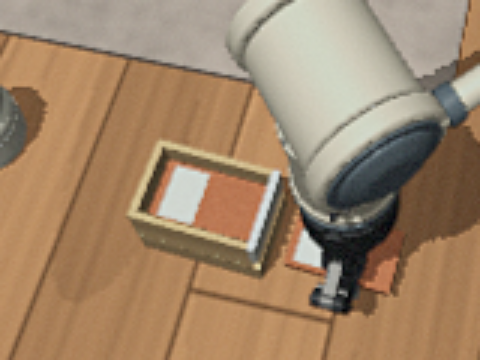

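The tile is fully out and held, and the other three stay in the magazine. I carry it over to the setter and check it in hand.

```bash
python3 - <<'E'
from h import *
p=get_tcp_pos(); move_l(p+[0,0,.19],v=.25)
ys=-.1; d=np.array([np.cos(ys),np.sin(ys),0]); R=down(ys+np.pi/2)
s=np.array([.650,-.1072,0])
print(ik(s-.008*d+[0,0,.36],R))
move_to(s-.008*d+[0,0,.36],R); print(get_grip_width(),get_time())
for n in ('scene','side'):
    c=cam(n,n+'_carry.png'); [print(n,b) for b in blobs(c,(0,110,60),(14,255,255),(.13,.3),(.5,.8,-.25,.05),30)]
E
python3 view2.py carry
```

```text
[-2.16498638e-01  2.24935986e-01  1.16192107e+00 -4.44089210e-16
  1.75473559e+00 -1.68729496e+00]
0.5713943903971315 32.9083
scene {'c': array([ 662.3, -106.2]), 'L': array([49.7, 68.8]), 'yaw': -0.113, 'z': 0.2114, 'n': 326, 'px': array([301., 239.])}
side {'c': array([ 625.7, -102.1]), 'L': array([42.9, 54.2]), 'yaw': 1.445, 'z': 0.2125, 'n': 152, 'px': array([262., 156.])}
```

View pics/carry.png

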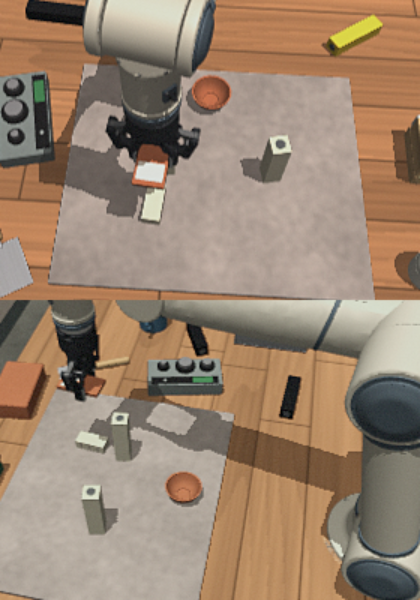

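The tile hangs flat and level in the fingers at crop (152,165), over the setter. I lower it with force checks.

```bash
python3 - <<'E'
from h import *
p=get_tcp_pos(); f0=get_wrist_force()[2]
move_l([p[0],p[1],.205],v=.15)
z=.199
while z>.1915:
    move_l([p[0],p[1],z],v=.05); f=get_wrist_force()[2]-f0
    if f>2: break
    z-=.001
print('z',z,'f',f,get_grip_width())
grip(.85); move_l([p[0],p[1],.38],v=.2)
move_to((.5,-.25,.40),down(-.1+np.pi/2)); print(get_time())
for n in ('scene','side'):
    c=cam(n); [print(n,b) for b in blobs(c,(0,0,0),(179,255,255),(.038,.06),(.5,.8,-.2,-.02),30)]
    [print(n,'props',b) for b in blobs(c,(0,0,130),(179,90,255),(.125,.15),(.3,.8,-.3,.3),20)]
    [print(n,'keys',b) for b in blobs(c,(0,0,90),(179,50,200),(.046,.08),(.3,.62,-.45,-.3),8)]
E
python3 view2.py placed
```

```text
z 0.192 f 6.424137115124858 0.5740511060399192
38.5833
scene {'c': array([586.9, -89.6]), 'L': array([ 4.2, 33.2]), 'yaw': -1.483, 'z': 0.049, 'n': 45, 'px': array([310., 241.])}
scene {'c': array([ 652.2, -105.4]), 'L': array([50.3, 90.5]), 'yaw': -0.108, 'z': 0.0446, 'n': 605, 'px': array([303., 264.])}
scene props {'c': array([570.7, -91.4]), 'L': array([32.4, 33.9]), 'yaw': -1.435, 'z': 0.136, 'n': 122, 'px': array([310., 221.])}
scene props {'c': array([573.7, 107.5]), 'L': array([31.9, 33. ]), 'yaw': 0.251, 'z': 0.1356, 'n': 122, 'px': array([387., 227.])}
scene keys {'c': array([ 494. , -394.2]), 'L': array([13. , 22.5]), 'yaw': 1.269, 'z': 0.0605, 'n': 31, 'px': array([206., 204.])}
scene keys {'c': array([ 536.9, -376.5]), 'L': array([11.1, 22.3]), 'yaw': 0.057, 'z': 0.0598, 'n': 20, 'px': array([209., 218.])}
side {'c': array([ 649.7, -106.2]), 'L': array([55., 92.]), 'yaw': -0.127, 'z': 0.0456, 'n': 324, 'px': array([260., 192.])}
side {'c': array([560.2, -83.9]), 'L': array([23.8, 45.1]), 'yaw': 0.869, 'z': 0.0516, 'n': 53, 'px': array([282., 200.])}
side props {'c': array([570.5, -91.2]), 'L': array([33.8, 34.7]), 'yaw': 0.062, 'z': 0.1367, 'n': 69, 'px': array([279., 179.])}
side props {'c': array([572.6, 107.3]), 'L': array([29.6, 33.9]), 'yaw': 0.139, 'z': 0.1367, 'n': 88, 'px': array([260., 228.])}
side keys {'c': array([ 497.7, -397.8]), 'L': array([14.6, 26. ]), 'yaw': 0.936, 'z': 0.0614, 'n': 11, 'px': array([321., 139.])}
side keys {'c': array([ 539.1, -376.6]), 'L': array([11.5, 14.3]), 'yaw': -1.352, 'z': 0.0618, 'n': 9, 'px': array([309., 141.])}
```

View pics/placed.png

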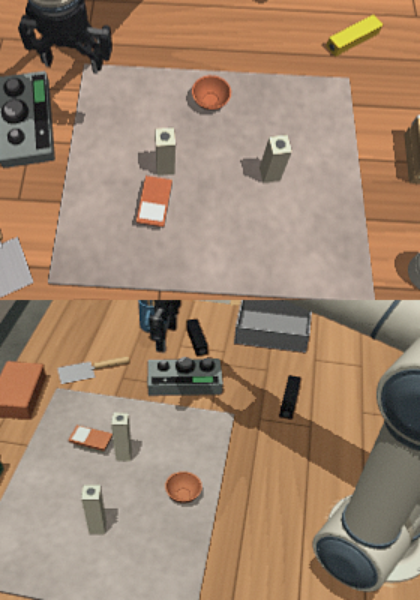

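Both props stand at (165,150) and (277,158), and the tile lies centred on the setter at (153,200), within 2 mm and 0.02 rad. Next I look at the keys from close by.

```bash
python3 - <<'E'
from h import *
R=down(.233+np.pi/2)
for a in (np.pi/2,-np.pi/2): print(ik((.487,-.387,.33),down(.233+a)))
grip(0); move_to((.44,-.39,.36),R)
c=cam('wrist','keys.png'); W=cloud(c)
m=(W[...,2]>.05)&(W[...,2]<.085)&(W[...,0]>.38)&(W[...,0]<.62)&(W[...,1]>-.46)&(W[...,1]<-.32)
n,l,s,_=cv2.connectedComponentsWithStats(m.astype(np.uint8))
for i in range(1,n):
    if s[i,4]<20: continue
    p=W[l==i]; zt=np.percentile(p[:,2],90); t=p[p[:,2]>zt-.0015]; r=cv2.minEnclosingCircle((t[:,:2]*1000).astype(np.float32))
    print(s[i,4],'ztop',zt.round(4),'c',np.round(r[0],1),'r',round(r[1],1),'allc',np.round(cv2.minAreaRect((p[:,:2]*1000).astype(np.float32))[0],1),'px',np.argwhere(l==i).mean(0)[::-1].round())
print(get_time())
E
```

```text
[-7.26162900e-01  1.48105788e-01  1.30106015e+00 -4.44089210e-16
  1.69242672e+00 -2.52995923e+00]
[-7.26162900e-01  1.48105788e-01  1.30106015e+00 -4.44089210e-16
  1.69242672e+00  6.11633427e-01]
1272 ztop 0.063 c [ 430.5 -402.5] r 11.8 allc [ 430.4 -402.5] px [306. 183.]
1502 ztop 0.0631 c [ 484.8 -389.8] r 17.3 allc [ 481.2 -392. ] px [305. 232.]
40.1917
```

View pics/keys.png

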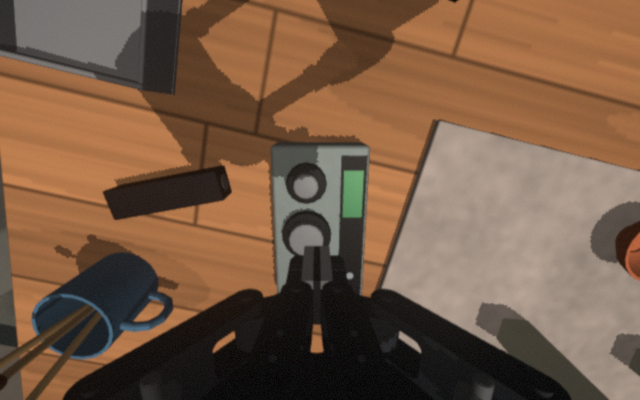

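The wrist view shows the mid key at (306,183) and the large key at (305,232). Their spacing measures 55.8 mm, and the small key hidden by the gripper follows from it, in agreement with the scene cameras. Now I press them in order.

```bash
cat >> h.py <<'E'
def standing():
    for n in ('scene','side'):
        c=cam(n)
        for b in blobs(c,(0,0,130),(179,90,255),(.125,.15),(.3,.8,-.3,.3),20): print(n,'prop',b['c'],b['L'],b['z'])
        for b in blobs(c,(0,100,0),(20,255,255),(.038,.055),(.55,.75,-.2,0),30): print(n,'tile',b['c'],b['L'],b['z'],b['yaw'])
def press(xy):
    R=down(.232-np.pi/2); xy=np.array(xy)
    move_to([*xy,.275],R); move_l([*xy,.239],v=.1); f0=get_wrist_force()[2]
    z=.237; f=0
    while z>.2255:
        move_l([*xy,z],v=.03); f=get_wrist_force()[2]-f0
        if f>9: break
        z-=.001
    wait(.2); print('pressed z',round(z,4),'f',round(f,2),'tcp',get_tcp_pos().round(4)); move_l([*xy,.275],v=.1)
E
python3 - <<'E'
from h import *
standing()
move_to((.4848,-.3898,.33),down(.232-np.pi/2))
press((.4848,-.3898)); standing(); print(get_time(),get_grip_width())
E
```

```text
scene prop [571.7 -92.1] [34.  34.9] 0.1358
scene prop [572.7 106.8] [33.6 34.2] 0.1361
scene tile [ 650.8 -105.2] [50.  91.8] 0.0444 -0.106
side prop [569.8 -91.1] [33.1 36.4] 0.1366
side prop [571.7 108.5] [32.9 34.5] 0.1368
side tile [ 650.7 -104.3] [52.8 91.1] 0.0455 -0.093
pressed z 0.227 f 13.19 tcp [ 0.4848 -0.3898  0.2293]
scene prop [571.1 -91.5] [32.7 34. ] 0.1358
scene prop [572.7 107.2] [33.3 35.4] 0.1359
scene tile [ 651.7 -105.4] [50.1 90.4] 0.0444 -0.11
side prop [569.7 -92.2] [33.  35.9] 0.1371
side prop [572. 108.] [31.9 33.2] 0.1365
side tile [ 650.1 -104.8] [52.9 90.1] 0.0452 -0.107
47.5083 0.0022257405444112473
```

```bash
python3 - <<'E'
from h import *
press((.5393,-.3769)); press((.4305,-.4025))
p=get_tcp_pos(); move_l(p+[0,0,.12],v=.2); standing(); print(get_time())
E
python3 view2.py final
```

```text
pressed z 0.227 f 13.41 tcp [ 0.5393 -0.3769  0.2293]
pressed z 0.227 f 13.05 tcp [ 0.4305 -0.4025  0.2293]
scene prop [571.1 -92. ] [33.3 33.9] 0.1357
scene prop [572.9 106.9] [32.3 33.1] 0.1357
scene tile [ 651.3 -105.5] [49.8 90.7] 0.0444 -0.105
side prop [569.7 -92.8] [33.8 34.8] 0.1366
side prop [571.6 107. ] [31.4 33.7] 0.137
side tile [ 649.9 -105.1] [52.7 90. ] 0.0454 -0.089
57.4
```

View pics/final.png

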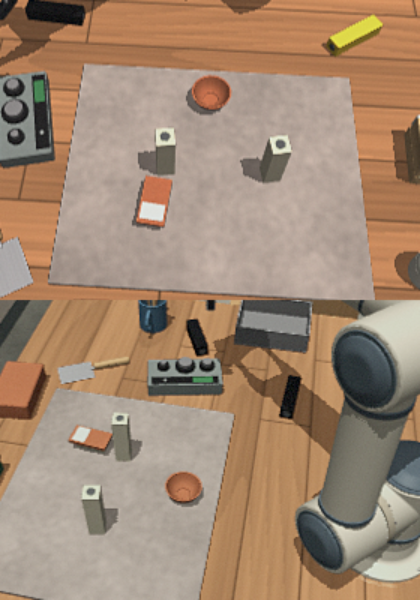

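Both props are standing at (165,150) and (277,158), the tile is on the setter at (153,200), and the bowl is unmoved. The arm is clear of everything.

```bash
python3 -c "
from cell import *
print(sign_off(), get_time())"
```

```text
the job is handed in; nothing more can be done
the job is handed in; nothing more can be done
```

I handed the job in at about 57 s: both props stand upright, the bottom tile lies centred on the setter, and all three keys were pressed fully down in order (large, small, middle-sized). The sign-off returned no verdict.

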